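Take the hung strainer cover off and lay it in the wash tray

TASK

The steel cover of the sloping strainer housing hangs on two headed studs by keyhole slots: hold it by its upright handle, slide it sideways until the studs stand in the wide ends of the slots, and lift it free of the deck. Then lay it down gently in the wash tray, flat on the tray floor with the handle up, and let go. Do not knock over the soap bottle or the jar that stand between the two.

Things in the scene. Friction and masses are not known exactly. Their poses are not given: they have to be found in the camera images.
- deck (a point): Strainer housing: grey fixed wedge 250 mm wide (y); its deck, 160 mm long, slopes up 28 degrees away from the robot. The point is the centre of the deck surface, 70 mm above the table. Axes are level: x to the high side, y left along the deck, z up; the deck's outward normal is (-sin 28, 0, cos 28 degrees).
- pipe_mid (a point): Middle of a fixed steel rinse pipe, 18 mm diameter, that runs along the housing's y above the handle on posts 145 mm to either side; 163 mm above the deck's centre. It blocks a tool coming straight down on the handle: come in under it tilted 20 to 35 degrees, about square to the deck.
- deck_upper (a point): Point of the deck surface 42 mm up the slope from its centre (axes as deck). In this row two fixed studs stand square to the deck, 104 mm apart along y: shank 8 mm diameter, head 16 mm diameter, 4 mm thick, underside 8 mm above the deck. The pair's middle lies up to 15 mm to either side of this point, differently each time and not reported.
- cover_grip (a point): Centre of the cover's handle, a black upright fin 50 mm along x, 16 mm wide along y, 35 mm high above the plate; the point is half-way up it (17.5 mm above the plate's outer face). Cover axes: x up the slope, y left along the deck, z the plate's outward normal.
- keyholes (a point): Point on the cover's outer face midway between its two equal keyholes (centres 52 mm to either side along y). Each is 62 mm long along y: narrow part (12 mm wide, 34 mm long) at its +y end, wide part (26 mm wide, 28 mm long) at its -y end. The stud shanks start in the narrow parts, so the cover must slide towards its own +y, with light friction.
- cover_center (a point): Centre of the cover, a loose steel plate 140 (x) x 200 (y) x 5 mm, 0.3 to 0.6 kg, half-way through it; the handle is 15 mm to -x. It slides 32 to 53 mm to +y before the shanks stop it hard at the far ends of the wide parts. There the heads still overlap the plate: come back 4 to 16 mm (10 is best), then lift square off the deck.
- tray_floor (a point): Wash tray: fixed open steel tray, 210 mm (x) x 280 mm (y) outside, walls 5 mm thick, 35 mm high over all. The point is the centre of its inner floor, 5 mm above the table; z up.
- soap: White soap bottle with a grey cap, 64 mm diameter, 190 mm tall, loose; origin at the centre of its underside, z up its axis. Not to be knocked over.
- jar: Glass jar with a steel lid, 72 mm diameter, 100 mm tall, loose; origin at the centre of its underside, z up its axis. Not to be knocked over.
Mind the look-alikes: they are no part of the job. Leave any green look-alike of the part that bears cover_grip alone.

How it is judged (in metres and radians):
On the way, in this order (a step that is already met when the one before it is completed fails the run):
1. the cover has been slid at least 15 mm, still at the deck (its centre within 60 mm of the deck centre) (distance of cover_center from where it was at the start of the episode above 0.015 m and distance between cover_center and deck below 0.06 m), for 0.1 s.
2. the cover is lifted free of the studs, held by the fingers, more than 85 mm from the deck's centre (distance between cover_center and deck above 0.085 m and contact force between the fingers and cover above 0.5 N), for 0.2 s.
At the end, for the whole second after the job is handed in: The cover lies flat on the tray floor (tilt under 0.08 rad, mid-plate at most 8 mm above the floor), handle up, its centre within 80 mm of the tray's centre, let go and at rest (z of cover_center in the frame of tray_floor below 0.008 m and horizontal distance between cover_center and tray_floor below 0.08 m and angle between cover_center's own z axis and vertical below 0.08 rad and linear speed of cover below 0.02 m/s and contact force between the fingers and cover below 0.1 N); the robot touches nothing.
It fails at once if the cover is let go while more than 50 mm above the tray floor (dropped into the tray) (horizontal distance between cover_center and tray_floor below 0.12 m and z of cover_center in the frame of tray_floor above 0.05 m and contact force between the fingers and cover below 0.05 N).
It fails at once if the soap bottle or the jar is knocked over (angle between any of soap, jar's own z axis and vertical above 0.5 rad).
It also fails if it takes over 64 s, if anything falls off the work surface, if the arm or the gripper's body presses on something with over 40 N, if the wrist force passes 120 N, or if a joint passes its speed limit or range.

ROBOT

A 6-joint arm with a two-finger parallel gripper is mounted at the origin on the work surface. World frame = base frame: x ahead of the robot, y to its left, z up, the work surface at z = 0. Lengths are in mm, angles in rad, forces in N, time in s.
With the tool pointing down it reaches from about 400 to 925 mm from the base axis. Payload 12.5 kg.
Tool frame: the origin (TCP) lies at the centre of the arm's flange, where the gripper is bolted on; the fingertips stand 190 mm ahead of it and the grasp point (between the pads) lies 171 mm ahead of it; z points along the fingers, y is the direction in which the jaws open and shut (so a half turn about z gives the same grasp; the last joint's range is limited). The gripper opens to 95 mm and grips with 3 to 60 N. Pads are 20 mm wide; open, the fingers measure 119 mm over their backs; the gripper's body (75 mm by 180 mm) begins 59 mm behind the grasp point.
Start: joints at [-1.331, 0.491, 1.559, -0, 1.092, -0.106], TCP at [211.863, -587.996, 404.761] pointing down, gripper open.
Joint ranges: [-3.1, 3.1], [-0.84, 2.19], [0.05, 2.79], [-1.13, 4.28], [0.06, 2.93], [-2.69, 2.69]. Speed limits (rad/s): [2.22, 2.22, 2.79, 3.14, 3.14, 3.14].

INTERFACE

Orientations are given as [roll, pitch, yaw] about the fixed x, y, z axes, in that order (R = Rz(yaw) Ry(pitch) Rx(roll)).
In Python, from cell import env gives the robot as it stands.
- The arm moves only by the shell command python3 -m pendant 'ROWS'. ROWS is JSON, a list of rows, each an object of numbers: "x", "y", "z": the shift along the tool's x, y, z in units of 150 mm (1.0 is 150 mm); "rx", "ry", "rz": the turn, a rotation vector about the tool's x, y, z in units of 45 degrees (1.0 is 45 degrees); "jaw": the opening, from 0 (shut) to 1 (fully open). In form: [{"x": .., "y": .., "z": .., "rx": .., "ry": .., "rz": .., "jaw": ..}, ...]. A call has 1 to 10 rows; each row is the pose to reach, as a shift and turn from the pose commanded when the call began, along the tool's axes at that moment; what a row does not reach only later rows make up. A row lasts 1/8 s, in which the tool goes at most 62.5 mm and 10.7 degrees, less where a joint would pass 70% of its speed; a pose out of reach is approached as far as the arm can. A call with a number of a shift or a turn outside -1 to 1 is refused whole. A call with a gripper value outside its range is refused whole. The fingers move at their own pace and stop on an object; the grip force is fixed at half the most. Time passes only in rows, so rows that repeat a pose let the fingers close. It gives the time, the measured TCP pose, the force and the opening at its end, in the units of the state.
- env.state(): the state, without advancing time (a new reading comes with each control period).
- env.read_camera(name): name is "scene" or "top" or "wrist"; returns a dict with "img" (400x640x3 uint8, red, green, blue), "fx", "fy", "cx", "cy" (pixels), "rvec" (rotation vector, rad) and "tvec" (3), from world to camera coordinates, as OpenCV has them. Camera axes: x right, y down, z forward; pixel columns grow to the right and rows downward; lengths in mm; the calibration is good to about 2 mm. The wrist camera is an equidistant fisheye: a pixel r from the principal point sees the ray r / f radians off the axis. A picture is of the moment at which its call begins. There is no depth.
- env.job_done(): hands the job in, once; it reports no verdict.
The state is a dict: "t": time; "joints": joint angles; "qvel": joint speeds; "tau": joint torques, N m; "eef_pos": TCP position; "tcp_rot": TCP orientation; "ft_force": force on the tool from outside, world axes, zero at the start; "moment": the same for the moment, N m; "opening": opening from 0.0 (shut) to 1.0 (fully open).
Only numpy, scipy, OpenCV 4.12 (cv2) and the standard library are available. Lean on these libraries where they do the work, as an engineer would, in place of code of your own. Each camera call takes 0.05 s, during which the arm holds its last target.

## Working session

There is one attempt and no reset: what is moved stays moved. The work goes in short steps, Python scripts to look and compute and a shell command to move; the robot and the scene stay as the last step left them, time stands still between calls to the robot, and variables do not carry over. Pictures are saved under pics/ and viewed, and the job is handed in when it is done.

```bash
ls; mkdir -p pics
python3 - <<'E'
from cell import env
import cv2
s=env.state();print(s)
for n in ("scene","top","wrist"):
    c=env.read_camera(n);cv2.imwrite(f"pics/a_{n}.png",c["img"][:,:,::-1]);print(n,c["fx"],c["fy"],c["cx"],c["cy"],c["rvec"],c["tvec"])
E
```

```text
pics
{'t': 0.0, 'joints': array([-1.33059520e+00,  4.91546521e-01,  1.55946291e+00, -5.62833950e-06,
        1.09168380e+00, -1.05607494e-01]), 'qvel': array([ 2.59858961e-04,  8.58275849e-04, -2.71713309e-04, -7.35429087e-05,
       -1.58460674e-03, -1.60217502e-04]), 'tau': array([-2.86168543e-04, -6.12654090e+01, -2.58186883e+01,  6.92525133e-02,
        4.81729140e-02, -1.24153994e-04]), 'eef_pos': array([ 211.8558199 , -587.95739539,  404.16509547]), 'tcp_rot': array([-3.14049768e+00, -1.11049272e-04,  3.45811157e-01]), 'ft_force': array([ 1.29100466,  0.05758282, -0.55764539]), 'moment': array([-0.00755209,  0.00829616,  0.01616271]), 'opening': 1.0001583409619592}
scene 361.5902314235653 361.5902314235653 326.781390097713 201.0172222828603 [ 0.71986627  2.697115   -1.0027488 ] [ 485.49940709  -81.40651103 1095.92277014]
top 466.76788763113433 466.76788763113433 318.9602620493034 199.13933070723445 [ 2.15968613 -2.13330321  0.14406252] [ -52.89538476  559.03440523 1123.62729574]
wrist 309.70691628693146 309.70691628693146 325.2524797695245 201.7403866302189 [-2.39935564  1.68548729  0.21197215] [-625.37470822  -28.36548159  391.15131497]
```

View pics/a_scene.png

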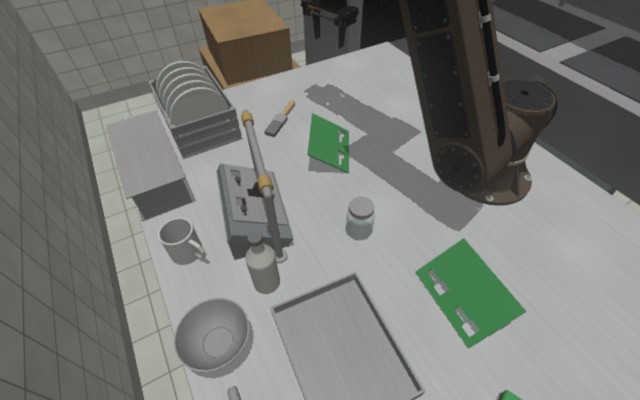

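View pics/a_top.png

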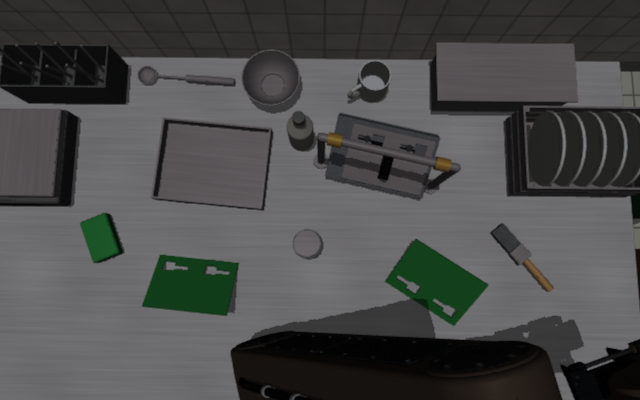

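View pics/a_wrist.png

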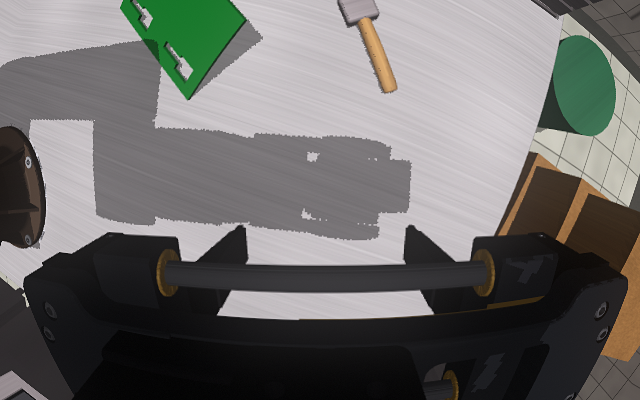

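The real cover is on the housing (top ~382,160; scene ~255,205). The green plates (top 190,285 and 437,282; scene 470,290 and 330,143) are look-alikes. The close crop comes next.

```bash
cat > h.py <<'E'
import numpy as np, cv2
from scipy.spatial.transform import Rotation as Ro
from cell import env
def ray(c,u,v,fish=False):
    R=Ro.from_rotvec(np.array(c["rvec"]).ravel()).as_matrix();t=np.array(c["tvec"]).ravel()
    a=(u-c["cx"])/c["fx"];b=(v-c["cy"])/c["fy"]
    if fish:
        r=np.hypot(a,b);d=np.array([np.sin(r)*a/r,np.sin(r)*b/r,np.cos(r)]) if r>0 else np.array([0,0,1.])
    else: d=np.array([a,b,1.]);d/=np.linalg.norm(d)
    return -R.T@t,R.T@d
def onz(c,u,v,z,fish=False):
    o,d=ray(c,u,v,fish);return o+d*(z-o[2])/d[2]
def onplane(c,u,v,p,n,fish=False):
    o,d=ray(c,u,v,fish);return o+d*((p-o)@n)/(d@n)
def tri(*rays):
    A=np.zeros((3,3));b=np.zeros(3)
    for o,d in rays:
        P=np.eye(3)-np.outer(d,d);A+=P;b+=P@o
    x=np.linalg.solve(A,b);return x,[float(np.linalg.norm((np.eye(3)-np.outer(d,d))@(x-o))) for o,d in rays]
def proj(c,p,fish=False):
    R=Ro.from_rotvec(np.array(c["rvec"]).ravel()).as_matrix();q=R@np.array(p)+np.array(c["tvec"]).ravel()
    if fish:
        th=np.arctan2(np.hypot(q[0],q[1]),q[2]);k=th/np.hypot(q[0],q[1]);return c["cx"]+c["fx"]*q[0]*k,c["cy"]+c["fy"]*q[1]*k
    return c["cx"]+c["fx"]*q[0]/q[2],c["cy"]+c["fy"]*q[1]/q[2]
E
python3 - <<'E'
from h import *
c=env.read_camera("top");s=env.read_camera("scene")
a=c["img"][95:215,300:480,::-1];cv2.imwrite("pics/b_top.png",cv2.resize(a,None,fx=4.4,fy=4.4,interpolation=cv2.INTER_CUBIC))
a=s["img"][100:280,200:310,::-1];cv2.imwrite("pics/b_scene.png",cv2.resize(a,None,fx=3.3,fy=3.3,interpolation=cv2.INTER_CUBIC))
print("tray",[onz(c,u,v,35).round() for u,v in((163,121),(272,126),(265,209),(153,200))])
print("jar",onz(c,307,242,100),"soap",onz(c,299,118,190))
print("deck",onz(c,383,158,70), "pipe ends",onz(c,333,140,233),onz(c,443,163,233))
E
```

```text
tray [array([758., 356.,  35.]), array([748.,  76.,  35.]), array([534.,  88.,  35.]), array([553., 369.,  35.])]
jar [449.94937848 -19.83148342 100.        ] soap [ 7.19666416e+02 -4.16425708e-01  1.90000000e+02]
deck [ 659.02953543 -201.96929738   70.        ] pipe ends [658.63657956 -75.27177839 233.        ] [ 611.80379656 -305.65439429  233.        ]
```

View pics/b_top.png

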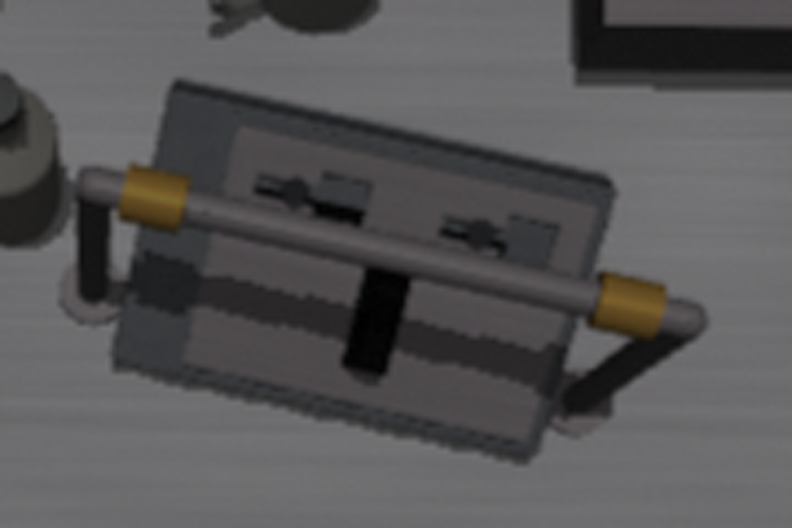

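View pics/b_scene.png

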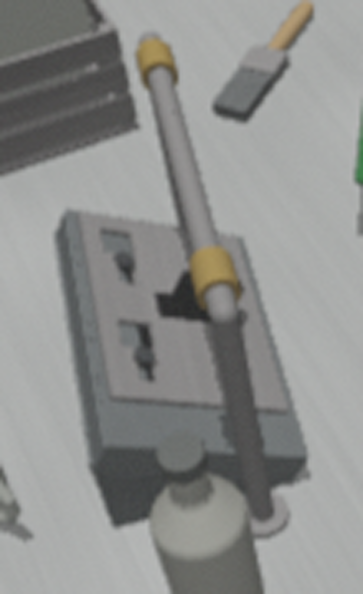

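The real cover sits grey in the housing. In the top view its black fin is at about (384,167) and the stud heads are at (367,139) and (410,148). The studs stand in the narrow +y ends, as the description says. I'll triangulate the deck corners, the cover corners and the fin from the two views.

Run:
```python
from h import *
c=env.read_camera("top");s=env.read_camera("scene")
T=lambda u,v:ray(c,300+u/4.4-.4,95+v/4.4-.4)
S=lambda u,v:ray(s,200+u/3.3-.4,100+v/3.3-.4)
P={"hi+y":((180,83),(105,472)),"hi-y":((612,180),(67,212)),"lo-y":((527,462),(242,239)),"lo+y":((114,366),(305,470)),
"cov hi+y":((240,127),(112,397)),"cov hi-y":((588,205),(74,213)),
"cov lo+y":((183,362),(290,412)),
"stud+y":((295,192),(146,358)),"stud-y":((483,236),(124,263)),
"pipe+y":((95,183),(225,300)),"pipe-y":((690,315),(152,40)),
"ring+y in":((188,203),(210,255)),}
R={}
for k,(a,b) in P.items():
    R[k],e=tri(T(*a),S(*b));print(k,R[k].round(1),np.round(e,1))
d=(R["hi+y"]+R["hi-y"]+R["lo-y"]+R["lo+y"])/4;print("deck",d)
for a,b in(("hi+y","hi-y"),("lo+y","lo-y"),("hi+y","lo+y"),("hi-y","lo-y"),("stud+y","stud-y"),("cov hi+y","cov hi-y"),("cov hi+y","cov lo+y")):
    v=R[a]-R[b];print(a,b,np.linalg.norm(v).round(1),v.round(1),"yaw y",np.degrees(np.arctan2(-v[0],v[1])).round(1),"yaw x",np.degrees(np.arctan2(v[1],v[0])).round(1))
for n,pts in (("tray",((163,121),(272,126),(265,209),(153,200))),):
    for u,v in pts: print(onz(c,u,v,35).round(1))
```

```text
hi+y [765.9 -95.2  75.9] [3.5 3.5]
hi-y [ 704.8 -329.   107.8] [2. 2.]
lo-y [ 565.6 -299.3   32. ] [3.6 3.6]
lo+y [621.8 -63.6  11.2] [3.1 3.1]
cov hi+y [ 736.6 -129.4  104.2] [1.6 1.6]
cov hi-y [ 695.8 -318.2  109.6] [4. 4.]
cov lo+y [ 616.8 -101.2   39.8] [0.3 0.3]
stud+y [ 701.8 -159.7   95.5] [0.5 0.5]
stud-y [ 679.8 -263.3   92.9] [1.4 1.4]
pipe+y [664.9 -50.8 242.5] [1. 1.]
pipe-y [ 604.1 -332.1  236.9] [0.4 0.4]
ring+y in [656.5 -95.1 238.3] [0.8 0.8]
deck [ 664.50282    -196.78433972   56.71470965]
hi+y hi-y 243.8 [ 61.1 233.8 -31.9] yaw y -14.6 yaw x 75.4
lo+y lo-y 243.1 [ 56.1 235.6 -20.9] yaw y -13.4 yaw x 76.6
hi+y lo+y 161.1 [144.1 -31.6  64.7] yaw y -102.4 yaw x -12.4
hi-y lo-y 161.2 [139.1 -29.8  75.8] yaw y -102.1 yaw x -12.1
stud+y stud-y 105.9 [ 22.1 103.5   2.5] yaw y -12.0 yaw x 78.0
cov hi+y cov hi-y 193.3 [ 40.9 188.8  -5.4] yaw y -12.2 yaw x 77.8
cov hi+y cov lo+y 139.0 [119.8 -28.2  64.4] yaw y -103.3 yaw x -13.3
[757.7 356.3  35. ]
[747.6  76.4  35. ]
[533.8  88.2  35. ]
[553.1 369.3  35. ]
```

Run:
```python
from h import *
c=env.read_camera("top");s=env.read_camera("scene");w=env.read_camera("wrist");st=env.state()
o,d=ray(w,w["cx"],w["cy"]+1e-6,True);R=Ro.from_euler("xyz",st["tcp_rot"]).as_matrix()
print("cam in tool",R.T@(o-st["eef_pos"]),R.T@d)
T=lambda u,v,z:onz(c,300+u/4.4-.4,95+v/4.4-.4,z)
p=[T(180,83,107.6),T(612,180,107.6),T(527,462,32.4),T(114,366,32.4)]
print(np.round(p,1));D=np.mean(p,0);print("deck",D)
yaw=-12.1;a=np.radians(28);H=Ro.from_euler("z",yaw,degrees=True).as_matrix()
n=H@[-np.sin(a),0,np.cos(a)];S=H@[np.cos(a),0,np.sin(a)];Y=H@[0,1,0]
# fin base/top from top view: project top-face corners on plane 40mm above deck
f=lambda u,v,h:onplane(c,300+u/4.4-.4,95+v/4.4-.4,D+h*n,n)
for k,(u,v,h) in dict(finLoL=(343,368,40),finLoR=(385,375,40),cov_hiL=(240,127,5),covhiR=(588,205,5),covloL=(183,362,5),stud1=(295,192,12),stud2=(483,236,12)).items():
    q=f(u,v,h)-D;print(k,(q@S).round(1),(q@Y).round(1))
```

```text
cam in tool [68.44049349  1.04180206 19.11306384] [-2.45442748e-01 -6.85999075e-04  9.69410845e-01]
[[ 758.6  -95.6  107.6]
 [ 706.7 -330.1  107.6]
 [ 562.4 -297.2   32.4]
 [ 615.1  -61.8   32.4]]
deck [ 660.68513113 -196.17570947   70.        ]
finLoL -42.1 -2.1
finLoR -40.8 -25.2
cov_hiL 68.3 81.6
covhiR 67.2 -111.5
covloL -69.3 83.8
stud1 41.3 44.6
stud2 39.8 -60.3
```

```bash
cat >> h.py <<'E'
def Rt(yaw,tilt,flip=True):
    R=Ro.from_euler("z",yaw,degrees=True)*Ro.from_euler("y",-tilt,degrees=True)*Ro.from_euler("x",180,degrees=True)
    if flip:R=R*Ro.from_euler("z",180,degrees=True)
    return R
def rows(gp,yaw,tilt,flip=True,back=171):
    "gp: wanted grasp point"
    s=env.state();R0=Ro.from_euler("xyz",s["tcp_rot"]);R1=Rt(yaw,tilt,flip)
    tcp=np.array(gp,float)-R1.apply([0,0,back])
    d=R0.inv().apply(tcp-s["eef_pos"])/150;r=(R0.inv()*R1).as_rotvec(degrees=True)/45
    print("tcp",tcp.round(1),"now",s["eef_pos"].round(1),"rpy",np.degrees(s["tcp_rot"]).round(1));print("d",d.round(3),"r",r.round(3),"opening",round(s["opening"],3),"F",s["ft_force"].round(1),"t",s["t"])
D=np.array([660.7,-196.2,70.]);YAW=-12.3;a=np.radians(28);H=Ro.from_euler("z",YAW,degrees=True).as_matrix()
n=H@[-np.sin(a),0,np.cos(a)];S=H@[np.cos(a),0,np.sin(a)];Y=H@[0,1,0]
def dk(s,y,h): return D+s*S+y*Y+h*n
E
python3 - <<'E'
from h import *
print(dk(-15,-14,22.5));rows(dk(-15,-14,22.5+130),YAW,28)
rows([300,-400,290],YAW-90,0)
E
```

```text
[ 634.45673398 -204.8069546    82.8242474 ]
tcp [ 496.4 -174.7  348.6] now [ 211.9 -588.   404.7] rpy [180.    0.   19.8]
d [ 2.718 -1.949  0.374] r [-0.798 -0.23  -3.202] opening 0.999 F [ 0.2 -0.5 -0. ] t 0.5
tcp [ 300. -400.  461.] now [ 211.9 -588.   404.7] rpy [180.    0.   19.8]
d [ 0.977 -0.98  -0.375] r [ 0.     0.    -1.286] opening 0.999 F [ 0.2 -0.5 -0. ] t 0.5
```

```bash
python3 -m pendant '[{"x":0.5,"y":-0.5,"z":-0.2,"rz":-0.5,"jaw":1},{"x":0.95,"y":-0.95,"z":-0.4,"rz":-1,"jaw":1},{"x":0.95,"y":-0.95,"z":-0.4,"rz":-1,"jaw":1},{"x":0.95,"y":-0.95,"z":-0.4,"rz":-1,"jaw":1},{"x":0.95,"y":-0.95,"z":-0.4,"rz":-1,"jaw":1},{"x":0.95,"y":-0.95,"z":-0.4,"rz":-1,"jaw":1}]'
python3 - <<'E'
from h import *
rows(dk(-15,-14,22.5+130),YAW,28)
E
```

```text
tcp [ 496.4 -174.7  348.6] now [ 211.9 -588.   404.7] rpy [180.    0.   19.8]
d [ 2.718 -1.949  0.374] r [-0.798 -0.23  -3.202] opening 0.999 F [ 0.2 -0.5 -0. ] t 0.5invalid input
```

```bash
python3 -m pendant '[{"x":0.5,"y":-0.5,"z":-0.2,"rx":0,"ry":0,"rz":-0.5,"jaw":1},{"x":0.95,"y":-0.95,"z":-0.4,"rx":0,"ry":0,"rz":-1,"jaw":1},{"x":0.95,"y":-0.95,"z":-0.4,"rx":0,"ry":0,"rz":-1,"jaw":1},{"x":0.95,"y":-0.95,"z":-0.4,"rx":0,"ry":0,"rz":-1,"jaw":1},{"x":0.95,"y":-0.95,"z":-0.4,"rx":0,"ry":0,"rz":-1,"jaw":1},{"x":0.95,"y":-0.95,"z":-0.4,"rx":0,"ry":0,"rz":-1,"jaw":1}]'
python3 - <<'E'
from h import *
rows(dk(-15,-14,22.5+130),YAW,28)
E
```

```text
t: 1.25
eef_pos: [297.4, -406.2, 464.5]
tcp_rot: [3.142, 0.0, 1.128]
ft_force: [-0.4, -0.8, -0.9]
opening: 1.0
tcp [ 496.4 -174.7  348.6] now [ 297.4 -406.2  464.5] rpy [180.    0.   64.7]
d [1.963 0.538 0.773] r [-0.558 -0.443 -2.239] opening 1.0 F [-0.4 -0.8 -0.9] t 1.25
```

```bash
python3 -m pendant '[{"x":0.5,"y":0.15,"z":0,"rx":0,"ry":0,"rz":-0.5,"jaw":1},{"x":1,"y":0.3,"z":0,"rx":0,"ry":0,"rz":-1,"jaw":1},{"x":1,"y":0.3,"z":0,"rx":0,"ry":0,"rz":-1,"jaw":1},{"x":1,"y":0.3,"z":0,"rx":0,"ry":0,"rz":-1,"jaw":1},{"x":1,"y":0.3,"z":0,"rx":0,"ry":0,"rz":-1,"jaw":1},{"x":1,"y":0.3,"z":0,"rx":0,"ry":0,"rz":-1,"jaw":1}]'
python3 - <<'E'
from h import *
rows(dk(-15,-14,22.5+130),YAW,28)
E
```

```text
t: 2.0
eef_pos: [402.0, -289.9, 464.4]
tcp_rot: [-3.141, -0.0, 1.911]
ft_force: [-0.1, -1.5, -0.0]
opening: 0.999
tcp [ 496.4 -174.7  348.6] now [ 402.  -289.9  464.4] rpy [-180.    -0.   109.5]
d [0.514 0.85  0.772] r [-0.316 -0.568 -1.267] opening 0.999 F [-0.1 -1.5 -0. ] t 2.0
```

```bash
python3 -m pendant '[{"x":0.25,"y":0.4,"z":0.1,"rx":-0.12,"ry":-0.23,"rz":-0.5,"jaw":1},{"x":0.5,"y":0.8,"z":0.3,"rx":-0.25,"ry":-0.45,"rz":-1,"jaw":1},{"x":0.5,"y":0.8,"z":0.3,"rx":-0.25,"ry":-0.45,"rz":-1,"jaw":1},{"x":0.5,"y":0.8,"z":0.3,"rx":-0.25,"ry":-0.45,"rz":-1,"jaw":1},{"x":0.5,"y":0.8,"z":0.3,"rx":-0.25,"ry":-0.45,"rz":-1,"jaw":1},{"x":0.5,"y":0.8,"z":0.3,"rx":-0.25,"ry":-0.45,"rz":-1,"jaw":1}]'
python3 - <<'E'
from h import *
rows(dk(-15,-14,22.5+130),YAW,28)
w=env.read_camera("wrist");cv2.imwrite("pics/c_w.png",w["img"][:,:,::-1])
E
```

```text
t: 2.75
eef_pos: [489.4, -178.4, 419.6]
tcp_rot: [3.095, 0.391, 2.698]
ft_force: [-0.1, 0.1, -0.7]
opening: 0.997
tcp [ 496.4 -174.7  348.6] now [ 489.4 -178.4  419.6] rpy [177.3  22.4 154.6]
d [0.151 0.021 0.451] r [-0.065 -0.118 -0.266] opening 0.997 F [-0.1  0.1 -0.7] t 2.75
```

View pics/c_w.png

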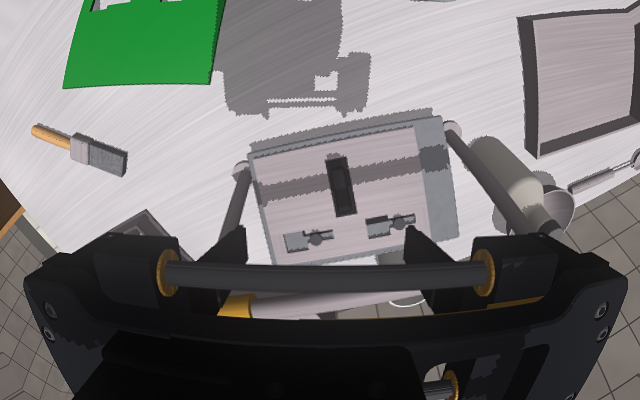

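The wrist view shows the housing, the fin at (341,187) and the stud heads at (317,238) and (401,219). I'll go to the standoff pose for a second view.

```bash
cp pics/c_w.png pics/c_w0.png
python3 - <<'E'
from h import *
import pickle
w=env.read_camera("wrist");pickle.dump(w,open("w1.pkl","wb"));cv2.imwrite("pics/c_crop.png",cv2.resize(w["img"][100:280,220:480,::-1],None,fx=3,fy=3,interpolation=cv2.INTER_CUBIC))
E
python3 -m pendant '[{"x":0.15,"y":0.02,"z":0.3,"rx":-0.065,"ry":-0.12,"rz":-0.266,"jaw":1},{"x":0.15,"y":0.02,"z":0.3,"rx":-0.065,"ry":-0.12,"rz":-0.266,"jaw":1},{"x":0.15,"y":0.02,"z":0.3,"rx":-0.065,"ry":-0.12,"rz":-0.266,"jaw":1},{"x":0.15,"y":0.02,"z":0.3,"rx":-0.065,"ry":-0.12,"rz":-0.266,"jaw":1}]'
python3 - <<'E'
from h import *
import pickle
rows(dk(-15,-14,22.5+130),YAW,28)
w=env.read_camera("wrist");pickle.dump(w,open("w2.pkl","wb"));cv2.imwrite("pics/d_crop.png",cv2.resize(w["img"][100:300,200:480,::-1],None,fx=2.8,fy=2.8,interpolation=cv2.INTER_CUBIC))
E
```

```text
t: 3.35
eef_pos: [488.7, -171.9, 370.3]
tcp_rot: [-3.141, 0.49, 2.929]
ft_force: [0.4, 0.4, 0.7]
opening: 0.998
tcp [ 496.4 -174.7  348.6] now [ 488.7 -171.9  370.3] rpy [-180.    28.1  167.8]
d [ 0.02  -0.007  0.153] r [0.001 0.002 0.002] opening 0.998 F [0.4 0.4 0.7] t 3.35
```

View pics/c_crop.png

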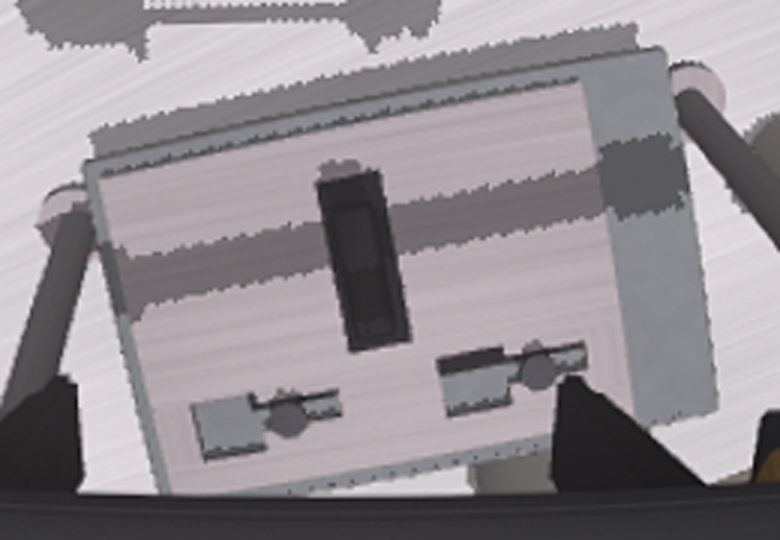

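View pics/d_crop.png

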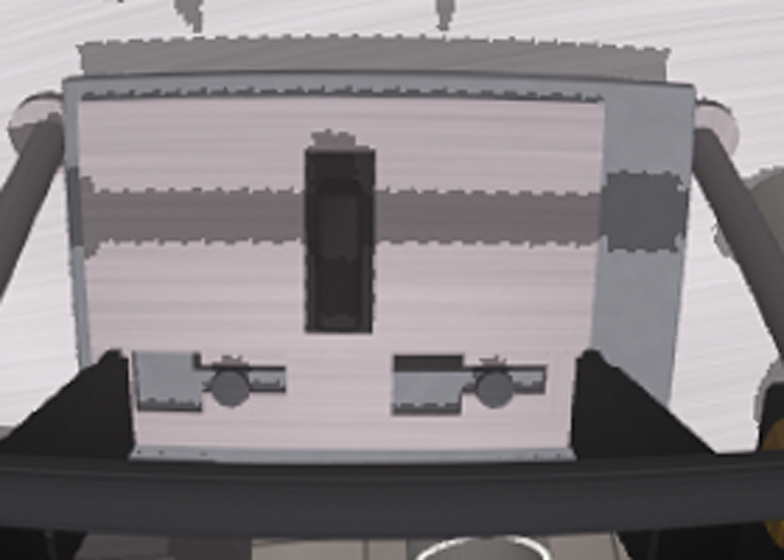

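The second view is aligned with the housing. The fin's up-slope top corners are at crop (305,332) and (372,332), and the stud heads at (230,388) and (494,388). I'll triangulate them from the two wrist places.

Run:
```python
from h import *
import pickle
a=pickle.load(open("w1.pkl","rb"));b=pickle.load(open("w2.pkl","rb"))
A=lambda u,v:ray(a,220+u/3-.33,100+v/3-.33,True)
B=lambda u,v:ray(b,200+u/2.8-.33,100+v/2.8-.33,True)
P={"fin hi -y":((348,352),(305,332)),"fin hi +y":((411,341),(372,332)),
"stud-y":((289,418),(230,388)),"stud+y":((538,370),(494,388)),
"cov lo -y":((101,178),(80,99)),"cov lo +y":((581,82),(604,99)),"deck lo -y":((87,165),(68,80)),"deck lo +y":((665,50),(693,87)),
"slot-y left":((192,407),(136,352)),"slot-y right":((340,391),(285,368)),"slot+y left":((438,360),(393,356)),"slot+y right":((586,344),(545,367))}
for k,(p,q) in P.items():
    x,e=tri(A(*p),B(*q));r=x-D;x2=r@S,r@Y,r@n
    print(k,x.round(1),np.round(e,1),"s,y,h",np.round(x2,1))
hs={"fin":40,"stu":12,"cov":5,"dec":0,"slo":5}
for k,(p,q) in P.items():
    o,d=B(*q);pl=D+hs[k[:3]]*n;x=o+d*((pl-o)@n)/(d@n)-D;print(k,np.round([x@S,x@Y],1))
```

```text
fin hi -y [ 665.4 -229.5   88.6] [0.1 0.1] s,y,h [ 19.  -31.6  10.9]
fin hi +y [ 674.5 -205.2   84.9] [0.1 0.1] s,y,h [20.6 -5.9  5.9]
stud-y [ 674.5 -260.9  103.6] [0.2 0.2] s,y,h [ 39.9 -60.3  16.9]
stud+y [ 698.3 -161.4  101.9] [0.2 0.2] s,y,h [40.9 42.  14.4]
cov lo -y [ 573.8 -298.3   37.7] [0.2 0.2] s,y,h [ -70.9 -118.2    1.1]
cov lo +y [625.2 -99.2  24.8] [0.5 0.5] s,y,h [-70.1  87.2 -13.9]
deck lo -y [ 571.3 -306.8   23. ] [0.3 0.3] s,y,h [ -78.4 -127.1  -11.5]
deck lo +y [629.3 -58.2  18.2] [0.2 0.2] s,y,h [-77.4 128.1 -17.5]
slot-y left [ 670.  -303.9   80.7] [0.5 0.5] s,y,h [  33.3 -103.3   -5.6]
slot-y right [ 681.  -240.8   91.1] [0.7 0.7] s,y,h [ 35.8 -39.3   4.9]
slot+y left [ 686.9 -198.8   87.5] [0.4 0.4] s,y,h [31.3  3.1  3.1]
slot+y right [ 710.7 -138.9   84.4] [0.4 0.4] s,y,h [39.1 66.6 -4.5]
fin hi -y [  9.9 -29.9]
fin hi +y [ 9.8 -6.6]
stud-y [ 41.8 -61.2]
stud+y [41.8 42.2]
cov lo -y [ -71.1 -117.2]
cov lo +y [-71.  82.]
deck lo -y [ -78.6 -123.5]
deck lo +y [-77.4 120.8]
slot-y left [ 29.7 -99.9]
slot-y right [ 35.8 -39.9]
slot+y left [30.7  2.6]
slot+y right [35.8 63.9]
```

Run:
```python
from h import *
import pickle
b=pickle.load(open("w2.pkl","rb"))
for h in (5,10,40):
  for nm,(u,v) in {"outLo-y":(305,150),"outLo+y":(375,150),"outHi-y":(305,332),"outHi+y":(372,332),"inLo-y":(318,180),"inLo+y":(360,180),"inHi-y":(320,317),"inHi+y":(358,317)}.items():
    o,d=ray(b,200+u/2.8-.33,100+v/2.8-.33,True);pl=D+h*n;x=o+d*((pl-o)@n)/(d@n)-D;print(h,nm,np.round([x@S,x@Y],1))
g=b["img"][140:230,295:350,::-1].astype(float);g=np.clip(g*3,0,255).astype(np.uint8)
cv2.imwrite("pics/fin.png",cv2.resize(g,None,fx=6,fy=6,interpolation=cv2.INTER_CUBIC))
```

```text
5 outLo-y [-49.8 -31.1]
5 outLo+y [-49.8  -5. ]
5 outHi-y [ 20.9 -31.8]
5 outHi+y [20.8 -5.7]
5 inLo-y [-38.5 -26.3]
5 inLo+y [-38.5 -10.6]
5 inHi-y [ 14.8 -25.9]
5 inHi+y [ 14.7 -11.2]
10 outLo-y [-50.3 -30.8]
10 outLo+y [-50.3  -5.2]
10 outHi-y [ 19.3 -31.5]
10 outHi+y [19.3 -5.8]
10 inLo-y [-39.2 -26.1]
10 inLo+y [-39.2 -10.6]
10 inHi-y [ 13.3 -25.7]
10 inHi+y [ 13.3 -11.2]
40 outLo-y [-53.1 -29.2]
40 outLo+y [-53.1  -6. ]
40 outHi-y [  9.9 -29.9]
40 outHi+y [ 9.8 -6.6]
40 inLo-y [-43.1 -25. ]
40 inLo+y [-43.1 -11. ]
40 inHi-y [  4.4 -24.6]
40 inHi+y [  4.4 -11.5]
```

View pics/fin.png

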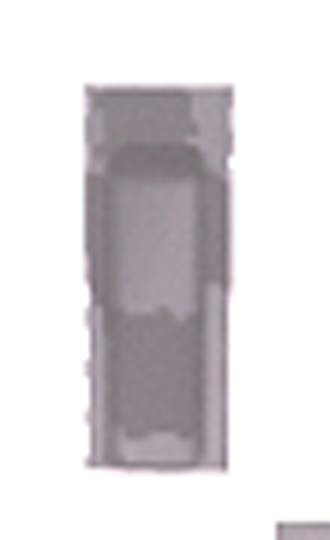

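The black part is a thin foot, about 26 x 70, with the rounded fin on it, centred at s=-15, y=-18. With the fingertips 19 mm past the grasp point, I'll grasp higher than the fin's mid-height. First a wide-baseline height check, wrist against top and scene.

Run:
```python
from h import *
import pickle
b=pickle.load(open("w2.pkl","rb"));c=env.read_camera("top");s=env.read_camera("scene")
B=lambda u,v:ray(b,200+u/2.8-.33,100+v/2.8-.33,True)
T=lambda u,v:ray(c,300+u/4.4-.4,95+v/4.4-.4)
Sc=lambda u,v:ray(s,200+u/3.3-.4,100+v/3.3-.4)
for k,rs in {"stud+y":(B(494,388),T(295,192),Sc(146,358)),"stud-y":(B(230,388),T(483,236),Sc(124,263)),"cov lo+y":(B(604,99),T(183,362),Sc(290,412)),"deck lo+y":(B(693,87),T(114,366)),"deck lo-y":(B(68,80),T(527,462),Sc(242,239))}.items():
  for sel in (rs,(rs[0],rs[-1]),(rs[0],rs[1])):
    x,e=tri(*sel);r=x-D;print(k,x.round(1),np.round(e,1),"s,y,h",np.round([r@S,r@Y,r@n],1))
```

```text
stud+y [ 702.2 -160.1   96.9] [2.  1.4 1. ] s,y,h [41.6 44.1  8.3]
stud+y [ 703.  -160.6   96.7] [1.4 1.4] s,y,h [42.3 43.8  7.8]
stud+y [ 700.3 -160.3   99.9] [1.3 1.3] s,y,h [41.5 43.5 11.8]
stud-y [ 680.  -262.6   96.1] [2.2 2.4 1.7] s,y,h [ 41.4 -60.8   7.6]
stud-y [ 681.6 -263.3   95.8] [1.4 1.4] s,y,h [ 42.8 -61.1   6.4]
stud-y [ 675.9 -261.2  102.4] [0.5 0.5] s,y,h [ 40.6 -60.3  15.1]
cov lo+y [ 616.6 -101.6   38.7] [0.4 0.5 0.5] s,y,h [-70.5  83.1   2.1]
cov lo+y [ 616.5 -101.9   38.6] [0.4 0.4] s,y,h [-70.6  82.7   2. ]
cov lo+y [ 617.1 -101.3   37. ] [0.2 0.2] s,y,h [-70.9  83.5   0.4]
deck lo+y [615.5 -63.5  37.8] [2.2 2.2] s,y,h [-79.1 120.1   5.6]
deck lo+y [615.5 -63.5  37.8] [2.2 2.2] s,y,h [-79.1 120.1   5.6]
deck lo+y [615.5 -63.5  37.8] [2.2 2.2] s,y,h [-79.1 120.1   5.6]
deck lo-y [ 565.8 -300.    33. ] [2.  4.4 3.1] s,y,h [ -79.7 -121.6    0.5]
deck lo-y [ 567.9 -303.5   30.4] [0. 0.] s,y,h [ -78.5 -124.6   -3.1]
deck lo-y [ 559.7 -294.    49.2] [0.4 0.4] s,y,h [ -78.5 -117.1   18.1]
```

Run:
```python
from h import *
rows(dk(-15,-17.5,32),YAW,28)
rows(dk(-15,-17.5,72),YAW,28)
```

```text
tcp [ 550.9 -190.2  242.2] now [ 488.5 -171.8  370.3] rpy [-179.9   28.1  167.9]
d [ 0.022 -0.032  0.957] r [0.001 0.003 0.004] opening 0.998 F [-0.9 -0.3  0.3] t 3.5
tcp [ 532.6 -186.2  277.5] now [ 488.5 -171.8  370.3] rpy [-179.9   28.1  167.9]
d [ 0.021 -0.032  0.69 ] r [0.001 0.003 0.004] opening 0.998 F [-0.9 -0.3  0.3] t 3.5
```

```bash
python3 -m pendant '[{"x":0.02,"y":-0.03,"z":0.3,"rx":0,"ry":0,"rz":0,"jaw":1},{"x":0.02,"y":-0.03,"z":0.6,"rx":0,"ry":0,"rz":0,"jaw":1},{"x":0.02,"y":-0.03,"z":0.69,"rx":0,"ry":0,"rz":0,"jaw":1},{"x":0.02,"y":-0.03,"z":0.69,"rx":0,"ry":0,"rz":0,"jaw":1}]'
python3 - <<'E'
from h import *
rows(dk(-15,-17.5,32),YAW,28)
w=env.read_camera("wrist");cv2.imwrite("pics/e.png",w["img"][:,:,::-1])
E
```

```text
t: 4.0
eef_pos: [532.9, -185.9, 276.3]
tcp_rot: [-3.141, 0.489, 2.931]
ft_force: [-0.6, 0.2, -0.7]
opening: 0.999
tcp [ 550.9 -190.2  242.2] now [ 532.9 -185.9  276.3] rpy [-180.   28.  168.]
d [-0.002 -0.003  0.259] r [0.002 0.001 0.005] opening 0.999 F [-0.6  0.2 -0.7] t 4.0
```

View pics/e.png

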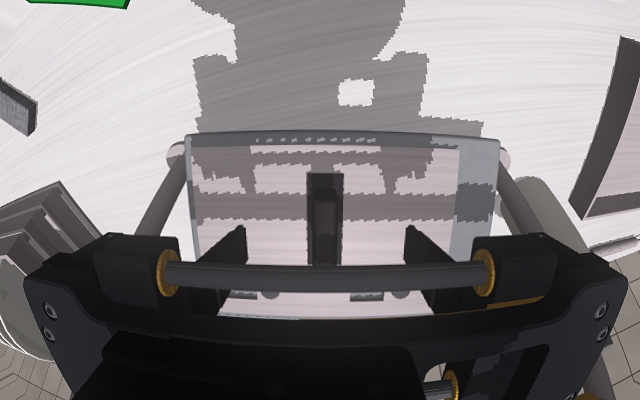

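The fin at column 325 is centred between the fingertips at 246 and 405, so I'm going down.

```bash
python3 -m pendant '[{"x":0,"y":0,"z":0.12,"rx":0,"ry":0,"rz":0,"jaw":1},{"x":0,"y":0,"z":0.2,"rx":0,"ry":0,"rz":0,"jaw":1},{"x":0,"y":0,"z":0.25,"rx":0,"ry":0,"rz":0,"jaw":1},{"x":0,"y":0,"z":0.25,"rx":0,"ry":0,"rz":0,"jaw":1}]'
python3 - <<'E'
from h import *
rows(dk(-15,-17.5,32),YAW,28)
w=env.read_camera("wrist");cv2.imwrite("pics/f.png",w["img"][:,:,::-1])
w=env.read_camera("scene");cv2.imwrite("pics/f_s.png",cv2.resize(w["img"][60:300,150:450,::-1],None,fx=2.5,fy=2.5))
E
```

```text
t: 4.55
eef_pos: [549.8, -189.6, 244.4]
tcp_rot: [-3.14, 0.491, 2.932]
ft_force: [-0.0, -0.8, 0.9]
opening: 0.998
tcp [ 550.9 -190.2  242.2] now [ 549.8 -189.6  244.4] rpy [-179.9   28.1  168. ]
d [-0.    -0.002  0.017] r [0.001 0.003 0.006] opening 0.998 F [-0.  -0.8  0.9] t 4.55
```

View pics/f.png

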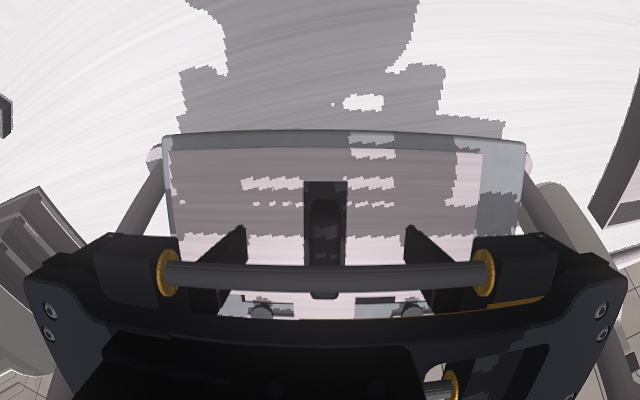

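View pics/f_s.png

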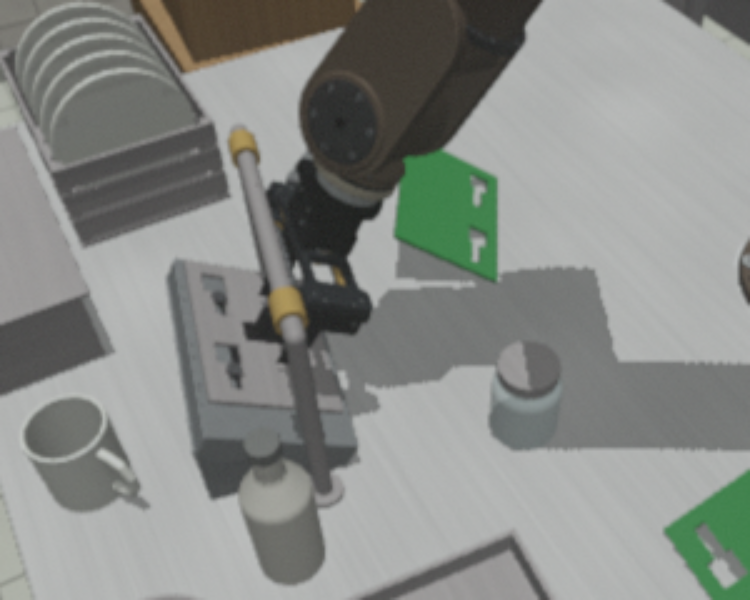

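The gripper is clear of the pipe and the fin (325,240) is centred. I'll close the jaws.

```bash
python3 -m pendant '[{"x":0,"y":0,"z":0,"rx":0,"ry":0,"rz":0,"jaw":0},{"x":0,"y":0,"z":0,"rx":0,"ry":0,"rz":0,"jaw":0},{"x":0,"y":0,"z":0,"rx":0,"ry":0,"rz":0,"jaw":0},{"x":0,"y":0,"z":0,"rx":0,"ry":0,"rz":0,"jaw":0},{"x":0,"y":0,"z":0,"rx":0,"ry":0,"rz":0,"jaw":0},{"x":0,"y":0,"z":0,"rx":0,"ry":0,"rz":0,"jaw":0},{"x":0,"y":0,"z":0,"rx":0,"ry":0,"rz":0,"jaw":0},{"x":0,"y":0,"z":0,"rx":0,"ry":0,"rz":0,"jaw":0}]'
```

```text
t: 5.65
eef_pos: [549.9, -189.6, 243.9]
tcp_rot: [-3.14, 0.491, 2.932]
ft_force: [-0.0, -0.7, -0.2]
opening: 0.216
```

```bash
python3 -m pendant '[{"x":0,"y":0,"z":0,"rx":0,"ry":0,"rz":0,"jaw":0},{"x":0,"y":0,"z":0,"rx":0,"ry":0,"rz":0,"jaw":0}]'
python3 - <<'E'
from h import *
rows(dk(-15,-17.5,32),YAW,28)
w=env.read_camera("wrist");cv2.imwrite("pics/g.png",cv2.resize(w["img"][120:340,140:510,::-1],None,fx=2.1,fy=2.1))
E
```

```text
t: 5.9
eef_pos: [549.8, -189.6, 243.9]
tcp_rot: [-3.14, 0.491, 2.932]
ft_force: [-1.5, 0.0, -0.9]
opening: 0.166
tcp [ 550.9 -190.2  242.2] now [ 549.8 -189.6  243.9] rpy [-179.9   28.1  168. ]
d [-0.002 -0.002  0.014] r [0.001 0.002 0.006] opening 0.166 F [-1.5  0.  -0.9] t 5.9
```

View pics/g.png

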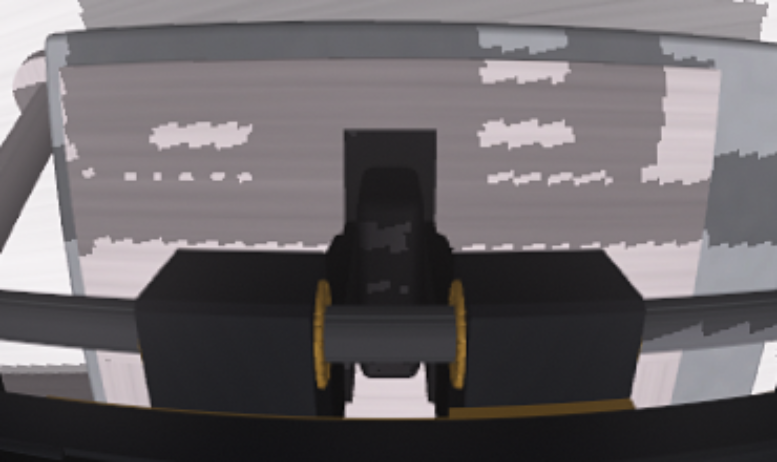

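The opening of 0.166 is 15.8 mm, which matches the fin. I expect the stop after about 35 mm and the best release after about 25 mm. I'll slide 24 mm first.

```bash
python3 -m pendant '[{"x":0,"y":0.03,"z":0,"rx":0,"ry":0,"rz":0,"jaw":0},{"x":0,"y":0.06,"z":0,"rx":0,"ry":0,"rz":0,"jaw":0},{"x":0,"y":0.09,"z":0,"rx":0,"ry":0,"rz":0,"jaw":0},{"x":0,"y":0.12,"z":0,"rx":0,"ry":0,"rz":0,"jaw":0},{"x":0,"y":0.14,"z":0,"rx":0,"ry":0,"rz":0,"jaw":0},{"x":0,"y":0.16,"z":0,"rx":0,"ry":0,"rz":0,"jaw":0},{"x":0,"y":0.16,"z":0,"rx":0,"ry":0,"rz":0,"jaw":0}]'
python3 - <<'E'
from h import *
rows(dk(-15,-17.5,32),YAW,28)
w=env.read_camera("top");cv2.imwrite("pics/hh.png",cv2.resize(w["img"][95:215,300:480,::-1],None,fx=4.4,fy=4.4,interpolation=cv2.INTER_CUBIC))
w=env.read_camera("scene");cv2.imwrite("pics/hs.png",cv2.resize(w["img"][130:280,200:340,::-1],None,fx=4,fy=4,interpolation=cv2.INTER_CUBIC))
E
```

```text
t: 6.82
eef_pos: [554.8, -165.7, 243.8]
tcp_rot: [-3.14, 0.49, 2.933]
ft_force: [-1.5, 1.4, -0.7]
opening: 0.168
tcp [ 550.9 -190.2  242.2] now [ 554.8 -165.7  243.8] rpy [-179.9   28.1  168. ]
d [-0.002 -0.165  0.014] r [0.002 0.002 0.007] opening 0.168 F [-1.5  1.4 -0.7] t 6.825
```

View pics/hh.png

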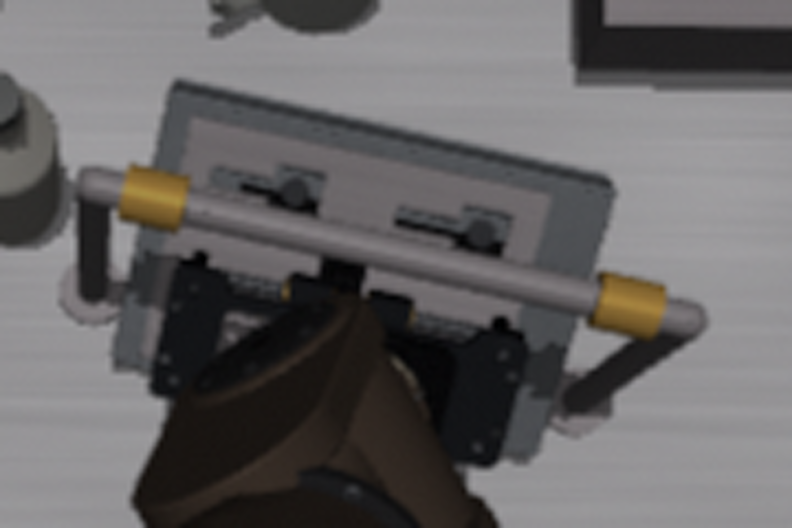

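View pics/hs.png

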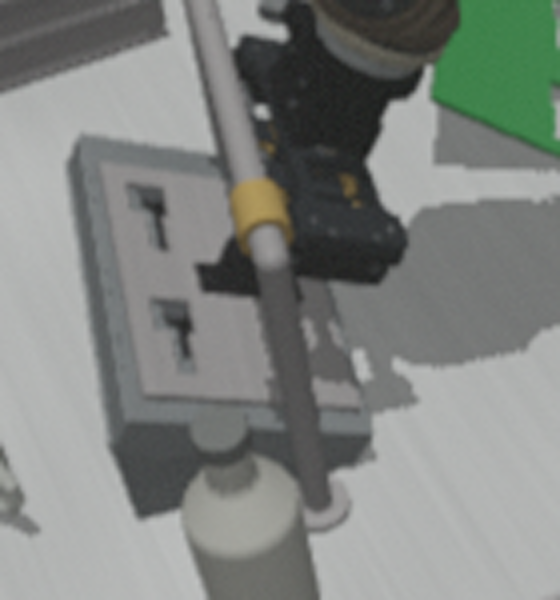

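The studs are now in the wide parts (top crop 295,190 and 482,232). I'll feel for the stop gently to fix the distance to come back.

```bash
for i in 1; do python3 -m pendant '[{"x":0,"y":0.02,"z":0,"rx":0,"ry":0,"rz":0,"jaw":0},{"x":0,"y":0.035,"z":0,"rx":0,"ry":0,"rz":0,"jaw":0},{"x":0,"y":0.045,"z":0,"rx":0,"ry":0,"rz":0,"jaw":0},{"x":0,"y":0.045,"z":0,"rx":0,"ry":0,"rz":0,"jaw":0}]'; done
python3 -m pendant '[{"x":0,"y":0.01,"z":0,"rx":0,"ry":0,"rz":0,"jaw":0},{"x":0,"y":0.01,"z":0,"rx":0,"ry":0,"rz":0,"jaw":0}]'
```

```text
t: 7.42
eef_pos: [556.3, -159.3, 243.9]
tcp_rot: [-3.14, 0.49, 2.933]
ft_force: [0.1, 0.9, -2.3]
opening: 0.167
t: 7.68
eef_pos: [556.6, -157.9, 243.9]
tcp_rot: [-3.14, 0.491, 2.932]
ft_force: [-0.6, -0.6, -2.9]
opening: 0.166
```

```bash
python3 -m pendant '[{"x":0,"y":0.01,"z":0,"rx":0,"ry":0,"rz":0,"jaw":0},{"x":0,"y":0.01,"z":0,"rx":0,"ry":0,"rz":0,"jaw":0}]'
```

```text
t: 7.92
eef_pos: [556.9, -156.5, 243.9]
tcp_rot: [-3.14, 0.491, 2.932]
ft_force: [-0.6, -0.1, -2.9]
opening: 0.168
```

```bash
python3 -m pendant '[{"x":0,"y":0.01,"z":0,"rx":0,"ry":0,"rz":0,"jaw":0},{"x":0,"y":0.01,"z":0,"rx":0,"ry":0,"rz":0,"jaw":0}]'
```

```text
t: 8.18
eef_pos: [557.2, -155.0, 243.9]
tcp_rot: [-3.14, 0.491, 2.932]
ft_force: [-1.8, 0.5, -3.0]
opening: 0.167
```

```bash
python3 -m pendant '[{"x":0,"y":0.01,"z":0,"rx":0,"ry":0,"rz":0,"jaw":0},{"x":0,"y":0.01,"z":0,"rx":0,"ry":0,"rz":0,"jaw":0}]'
```

```text
t: 8.43
eef_pos: [557.5, -154.2, 243.9]
tcp_rot: [-3.139, 0.492, 2.931]
ft_force: [-1.7, -6.5, -3.8]
opening: 0.167
```

```bash
python3 -m pendant '[{"x":0,"y":0.01,"z":0,"rx":0,"ry":0,"rz":0,"jaw":0},{"x":0,"y":0.01,"z":0,"rx":0,"ry":0,"rz":0,"jaw":0}]'
```

```text
t: 8.68
eef_pos: [557.7, -153.6, 243.9]
tcp_rot: [-3.138, 0.492, 2.93]
ft_force: [-4.7, -13.5, -4.5]
opening: 0.17
```

Run:
```python
from h import *
w=env.read_camera("top");cv2.imwrite("pics/ih.png",cv2.resize(w["img"][110:170,340:440,::-1],None,fx=7,fy=7,interpolation=cv2.INTER_CUBIC))
```

```text
(no output)
```

View pics/ih.png

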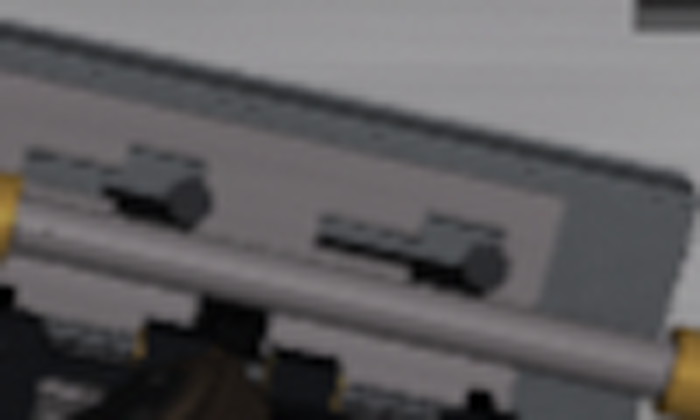

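The stop is confirmed at a slide of about 36 mm, with 13 N on the wrist. I come back 10 mm plus the 2.5 mm of overshoot.

```bash
python3 -m pendant '[{"x":0,"y":-0.03,"z":0,"rx":0,"ry":0,"rz":0,"jaw":0},{"x":0,"y":-0.06,"z":0,"rx":0,"ry":0,"rz":0,"jaw":0},{"x":0,"y":-0.083,"z":0,"rx":0,"ry":0,"rz":0,"jaw":0},{"x":0,"y":-0.083,"z":0,"rx":0,"ry":0,"rz":0,"jaw":0}]'
python3 - <<'E'
from h import *
w=env.read_camera("top");cv2.imwrite("pics/jh.png",cv2.resize(w["img"][110:170,340:440,::-1],None,fx=7,fy=7,interpolation=cv2.INTER_CUBIC))
E
```

```text
t: 9.22
eef_pos: [555.2, -164.5, 243.9]
tcp_rot: [-3.14, 0.491, 2.932]
ft_force: [-0.7, 0.4, -2.7]
opening: 0.166
```

View pics/jh.png

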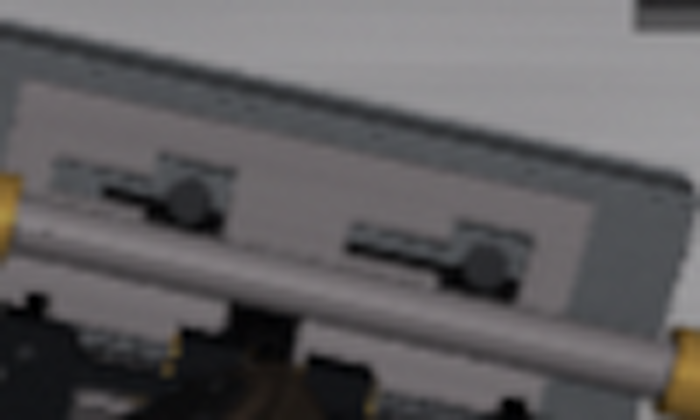

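The stud heads (190,198 and 487,262) stand in the wide parts. I lift along tool -z, slowly at first.

```bash
python3 -m pendant '[{"x":0,"y":0,"z":-0.02,"rx":0,"ry":0,"rz":0,"jaw":0},{"x":0,"y":0,"z":-0.05,"rx":0,"ry":0,"rz":0,"jaw":0},{"x":0,"y":0,"z":-0.08,"rx":0,"ry":0,"rz":0,"jaw":0},{"x":0,"y":0,"z":-0.1,"rx":0,"ry":0,"rz":0,"jaw":0},{"x":0,"y":0,"z":-0.1,"rx":0,"ry":0,"rz":0,"jaw":0}]'
```

```text
t: 9.9
eef_pos: [548.3, -162.8, 257.4]
tcp_rot: [-3.14, 0.491, 2.932]
ft_force: [0.4, -0.5, -4.2]
opening: 0.166
```

```bash
python3 -m pendant '[{"x":0,"y":0,"z":-0.06,"rx":0,"ry":0,"rz":0,"jaw":0},{"x":0,"y":0,"z":-0.13,"rx":0,"ry":0,"rz":0,"jaw":0},{"x":0,"y":0,"z":-0.2,"rx":0,"ry":0,"rz":0,"jaw":0},{"x":0,"y":0,"z":-0.27,"rx":0,"ry":0,"rz":0,"jaw":0},{"x":0,"y":0,"z":-0.33,"rx":0,"ry":0,"rz":0,"jaw":0},{"x":0,"y":0,"z":-0.33,"rx":0,"ry":0,"rz":0,"jaw":0}]'
python3 - <<'E'
from h import *
rows([450,-170,330],-12.3,28)
w=env.read_camera("scene");cv2.imwrite("pics/k.png",w["img"][:,:,::-1])
w=env.read_camera("wrist");cv2.imwrite("pics/kw.png",w["img"][:,:,::-1])
E
```

```text
t: 10.65
eef_pos: [525.3, -157.9, 301.6]
tcp_rot: [-3.14, 0.492, 2.932]
ft_force: [0.3, -0.5, -3.6]
opening: 0.169
tcp [ 371.6 -152.9  481. ] now [ 525.3 -157.9  301.6] rpy [-179.9   28.2  168. ]
d [ 0.325 -0.183 -1.531] r [0.001 0.004 0.006] opening 0.169 F [ 0.3 -0.5 -3.6] t 10.65
```

View pics/k.png

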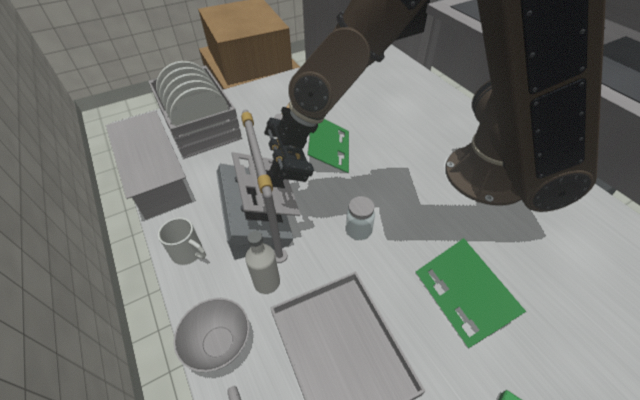

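View pics/kw.png

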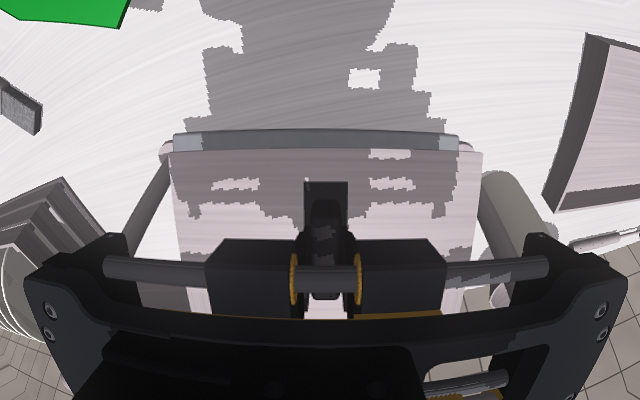

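```bash
python3 -m pendant '[{"x":0.13,"y":0,"z":-0.07,"rx":0,"ry":0,"rz":0,"jaw":0},{"x":0.26,"y":0,"z":-0.14,"rx":0,"ry":0,"rz":0,"jaw":0},{"x":0.39,"y":0,"z":-0.21,"rx":0,"ry":0,"rz":0,"jaw":0},{"x":0.52,"y":0,"z":-0.28,"rx":0,"ry":0,"rz":0,"jaw":0},{"x":0.65,"y":0,"z":-0.34,"rx":0,"ry":0,"rz":0,"jaw":0},{"x":0.65,"y":0,"z":-0.34,"rx":0,"ry":0,"rz":0,"jaw":0}]'
python3 - <<'E'
from h import *
s=env.state();R=Ro.from_euler("xyz",s["tcp_rot"]);g=s["eef_pos"]+R.apply([0,0,171]);print("grasp now",g)
rows(g+[0,0,150],YAW,28)
rows([g[0],g[1],g[2]+150],-3.2,0)
E
```

```text
t: 11.5
eef_pos: [419.8, -134.0, 303.1]
tcp_rot: [-3.138, 0.485, 2.931]
ft_force: [0.5, -0.3, -3.4]
opening: 0.165
grasp now [ 497.65430871 -151.21886676  151.8673497 ]
tcp [ 419.2 -134.1  452.9] now [ 419.8 -134.   303.1] rpy [-179.8   27.8  167.9]
d [-0.462 -0.005 -0.885] r [-0.002 -0.005  0.005] opening 0.165 F [ 0.5 -0.3 -3.4] t 11.5
tcp [ 497.7 -151.2  472.9] now [ 419.8 -134.   303.1] rpy [-179.8   27.8  167.9]
d [-0.998 -0.006 -0.753] r [-0.052  0.616 -0.194] opening 0.165 F [ 0.5 -0.3 -3.4] t 11.5
```

Lift 150 mm straight up, then level out.

```bash
python3 -m pendant '[{"x":-0.11,"y":0,"z":-0.22,"rx":0,"ry":0,"rz":0,"jaw":0},{"x":-0.23,"y":0,"z":-0.44,"rx":0,"ry":0,"rz":0,"jaw":0},{"x":-0.35,"y":0,"z":-0.66,"rx":0,"ry":0,"rz":0,"jaw":0},{"x":-0.46,"y":0,"z":-0.88,"rx":0,"ry":0,"rz":0,"jaw":0},{"x":-0.46,"y":0,"z":-0.88,"rx":0,"ry":0,"rz":0,"jaw":0}]'
python3 - <<'E'
from h import *
c=env.read_camera("top");cv2.imwrite("pics/l_top.png",c["img"][:,:,::-1])
w=env.read_camera("wrist");cv2.imwrite("pics/l_w.png",w["img"][:,:,::-1])
s=env.state();R=Ro.from_euler("xyz",s["tcp_rot"]);g=s["eef_pos"]+R.apply([0,0,171]);print("grasp now",g)
rows([520,-60,310],-3.2,0)
E
```

```text
t: 12.12
eef_pos: [420.4, -133.7, 454.2]
tcp_rot: [-3.135, 0.491, 2.934]
ft_force: [0.2, -0.0, -4.5]
opening: 0.166
grasp now [ 497.78448634 -150.74741019  299.93349737]
tcp [520. -60. 481.] now [ 420.  -133.6  451.2] rpy [-179.8   27.8  168. ]
d [-0.58   0.618  0.079] r [-0.052  0.616 -0.192] opening 0.168 F [-0.5  0.5 -3.5] t 12.225
```

View pics/l_top.png

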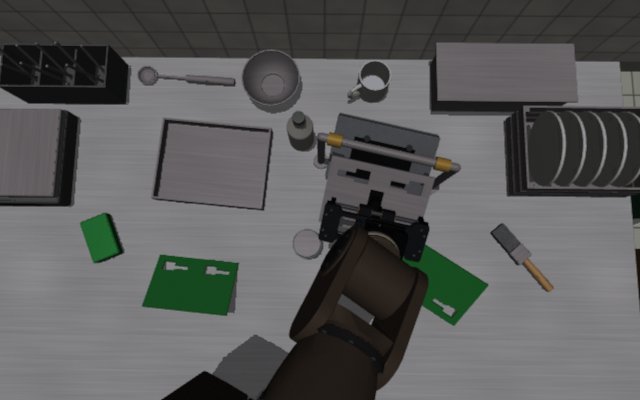

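View pics/l_w.png

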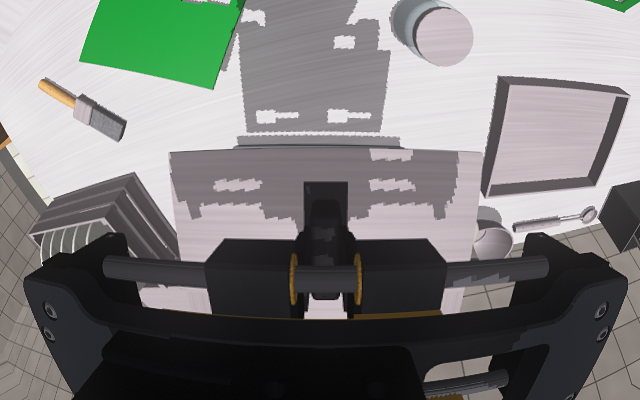

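The cover is held square in the jaws (wrist 325,235). Next the tray: triangulate the rim from the top and scene views.

Run:
```python
from h import *
import pickle
c=env.read_camera("top");s=env.read_camera("scene");pickle.dump((c,s),open("cs.pkl","wb"))
cv2.imwrite("pics/m_t.png",cv2.resize(c["img"][105:225,140:290,::-1],None,fx=5,fy=5,interpolation=cv2.INTER_CUBIC))
cv2.imwrite("pics/m_s.png",cv2.resize(s["img"][260:400,250:440,::-1],None,fx=4,fy=4,interpolation=cv2.INTER_CUBIC))
```

```text
(no output)
```

View pics/m_t.png

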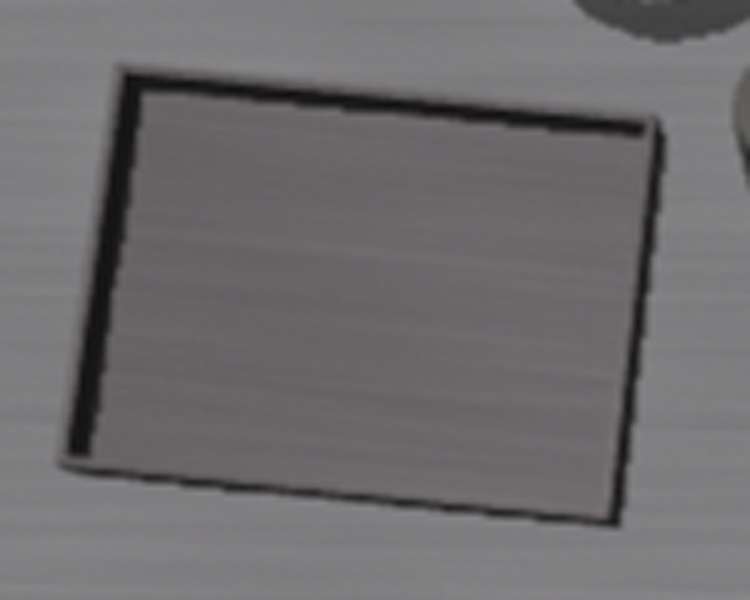

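View pics/m_s.png

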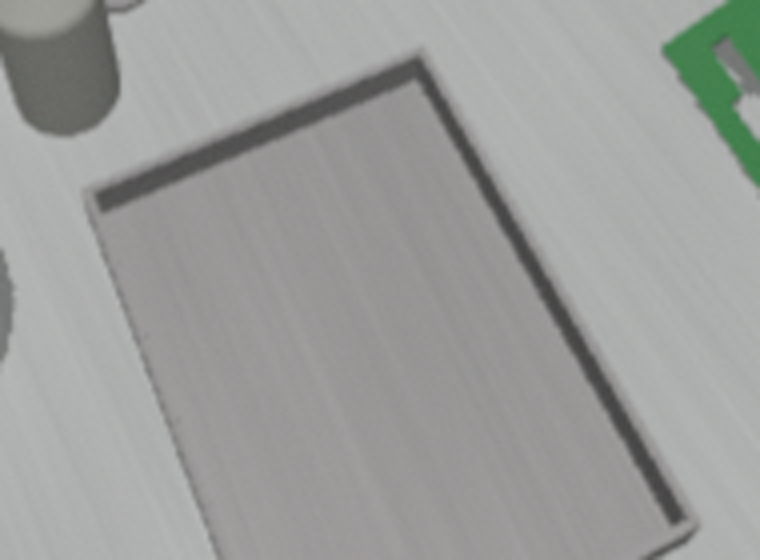

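Run:
```python
from h import *
import pickle
c,s=pickle.load(open("cs.pkl","rb"))
t=lambda u,v:(140+u/5-.4,105+v/5-.4); q=lambda u,v:(250+u/4-.4,260+v/4-.4)
C={"+x-y":((660,116),(88,190)),"-x-y":((617,515),(419,52)),"-x+y":((60,464),(697,525))}
for k,(a,b) in C.items():
    x,e=tri(ray(c,*t(*a)),ray(s,*q(*b)));print(k,x.round(1),np.round(e,1))
p=[onz(c,*t(*a),35) for a in((120,64),(660,116),(617,515),(60,464))];print(np.round(p,1),np.mean(p,0).round(1))
f=lambda v:np.degrees(np.arctan2(-v[0],v[1]));print(f(p[0]-p[1]),f(p[3]-p[2]),[np.degrees(np.arctan2((v)[1],v[0])) for v in(p[1]-p[2],p[0]-p[3])],[np.linalg.norm(v) for v in(p[0]-p[1],p[1]-p[2],p[2]-p[3],p[3]-p[0])])
ps=[onz(s,*q(*b),35) for _,b in C.values()];print(np.round(ps,1),"centre",((ps[0]+ps[2])/2).round(1))
```

```text
+x-y [743.5  78.1  31. ] [0.6 0.6]
-x-y [538.6  94.5  25.1] [0.2 0.2]
-x+y [561.3 374.2  29.3] [1.5 1.5]
[[767.2 355.4  35. ]
 [742.8  77.3  35. ]
 [537.2  93.3  35. ]
 [559.6 373.2  35. ]] [651.7 224.8  35. ]
-5.0205464326069205 -4.567586323966276 [np.float64(-4.441150545095976), np.float64(-4.9175646521047875)] [np.float64(279.09500884258665), np.float64(206.21894589778853), np.float64(280.81448644648435), np.float64(208.42873528093997)]
[[743.4  80.4  35. ]
 [542.2  98.8  35. ]
 [564.2 373.7  35. ]] centre [653.8 227.   35. ]
```

Tray centre is about (652, 225) with yaw about -4.7°; the rim measures 280 x 207, which fits. The triangulated rim height is 25 to 31 against the 35 given, within the rough pixel error. Now level out and carry across, high.

```bash
python3 -m pendant '[{"x":-0.11,"y":0.12,"z":0,"rx":-0.01,"ry":0.12,"rz":-0.03,"jaw":0},{"x":-0.23,"y":0.24,"z":0.02,"rx":-0.02,"ry":0.24,"rz":-0.07,"jaw":0},{"x":-0.35,"y":0.36,"z":0.04,"rx":-0.03,"ry":0.36,"rz":-0.1,"jaw":0},{"x":-0.46,"y":0.48,"z":0.06,"rx":-0.04,"ry":0.48,"rz":-0.13,"jaw":0},{"x":-0.58,"y":0.62,"z":0.08,"rx":-0.05,"ry":0.616,"rz":-0.16,"jaw":0},{"x":-0.58,"y":0.62,"z":0.08,"rx":-0.05,"ry":0.616,"rz":-0.16,"jaw":0},{"x":-0.58,"y":0.62,"z":0.08,"rx":-0.05,"ry":0.616,"rz":-0.16,"jaw":0}]'
python3 - <<'E'
from h import *
rows([580,85,310],-4.75,0)
rows([637.6,226.7,200],-4.75,0)
E
```

```text
t: 13.2
eef_pos: [520.0, -60.1, 480.6]
tcp_rot: [3.137, 0.001, 3.06]
ft_force: [0.1, -0.1, -3.4]
opening: 0.166
tcp [580.  85. 481.] now [520.  -60.1 480.6] rpy [179.7   0.  175.3]
d [-0.32   0.997  0.002] r [0.006 0.001 0.002] opening 0.166 F [ 0.1 -0.1 -3.4] t 13.2
tcp [637.6 226.7 371. ] now [520.  -60.1 480.6] rpy [179.7   0.  175.3]
d [-0.625  1.966  0.741] r [0.006 0.001 0.002] opening 0.166 F [ 0.1 -0.1 -3.4] t 13.2
```

```bash
python3 -m pendant '[{"x":-0.06,"y":0.2,"z":0,"rx":0,"ry":0,"rz":0,"jaw":0},{"x":-0.12,"y":0.4,"z":0,"rx":0,"ry":0,"rz":0,"jaw":0},{"x":-0.18,"y":0.6,"z":0,"rx":0,"ry":0,"rz":0,"jaw":0},{"x":-0.24,"y":0.8,"z":0,"rx":0,"ry":0,"rz":0,"jaw":0},{"x":-0.31,"y":1,"z":0,"rx":0,"ry":0,"rz":0,"jaw":0},{"x":-0.31,"y":1,"z":0,"rx":0,"ry":0,"rz":0,"jaw":0}]'
python3 -m pendant '[{"x":-0.06,"y":0.2,"z":0,"rx":0,"ry":0,"rz":0,"jaw":0},{"x":-0.12,"y":0.4,"z":0,"rx":0,"ry":0,"rz":0,"jaw":0},{"x":-0.18,"y":0.6,"z":0,"rx":0,"ry":0,"rz":0,"jaw":0},{"x":-0.24,"y":0.8,"z":0,"rx":0,"ry":0,"rz":0,"jaw":0},{"x":-0.31,"y":0.966,"z":0,"rx":0,"ry":0,"rz":0,"jaw":0},{"x":-0.31,"y":0.966,"z":0,"rx":0,"ry":0,"rz":0,"jaw":0}]'
python3 - <<'E'
from h import *
rows([637.6,226.7,120],-4.75,0)
w=env.read_camera("wrist");cv2.imwrite("pics/n.png",w["img"][:,:,::-1])
E
```

```text
t: 13.95
eef_pos: [578.7, 86.5, 481.9]
tcp_rot: [3.137, 0.002, 3.061]
ft_force: [0.7, 0.4, -3.1]
opening: 0.169
t: 14.7
eef_pos: [637.1, 226.3, 482.4]
tcp_rot: [3.137, 0.001, 3.061]
ft_force: [0.2, -0.8, -3.4]
opening: 0.168
tcp [637.6 226.7 291. ] now [637.1 226.3 482.4] rpy [1.797e+02 1.000e-01 1.754e+02]
d [-0.002 -0.003  1.276] r [0.006 0.001 0.002] opening 0.168 F [ 0.2 -0.8 -3.4] t 14.7
```

View pics/n.png

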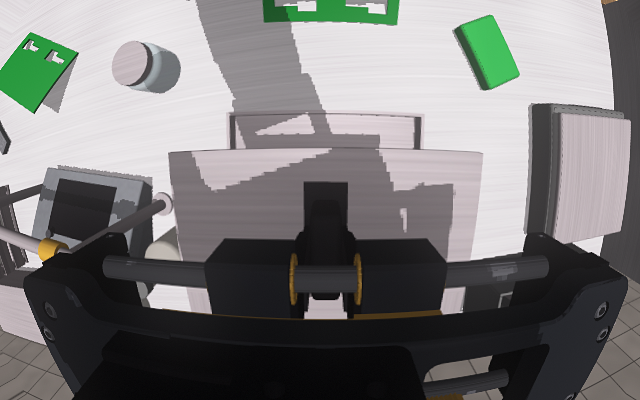

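The plate (170-482) is centred over the tray (228-423) and square to it. Going down.

```bash
python3 -m pendant '[{"x":0,"y":0,"z":0.25,"rx":0,"ry":0,"rz":0,"jaw":0},{"x":0,"y":0,"z":0.5,"rx":0,"ry":0,"rz":0,"jaw":0},{"x":0,"y":0,"z":0.75,"rx":0,"ry":0,"rz":0,"jaw":0},{"x":0,"y":0,"z":1,"rx":0,"ry":0,"rz":0,"jaw":0},{"x":0,"y":0,"z":1,"rx":0,"ry":0,"rz":0,"jaw":0}]'
python3 -m pendant '[{"x":0,"y":0,"z":0.15,"rx":0,"ry":0,"rz":0,"jaw":0},{"x":0,"y":0,"z":0.3,"rx":0,"ry":0,"rz":0,"jaw":0},{"x":0,"y":0,"z":0.45,"rx":0,"ry":0,"rz":0,"jaw":0},{"x":0,"y":0,"z":0.5,"rx":0,"ry":0,"rz":0,"jaw":0},{"x":0,"y":0,"z":0.5,"rx":0,"ry":0,"rz":0,"jaw":0}]'
python3 - <<'E'
from h import *
rows([637.6,226.7,39],-4.75,0)
w=env.read_camera("scene");cv2.imwrite("pics/o.png",w["img"][:,:,::-1])
w=env.read_camera("wrist");cv2.imwrite("pics/ow.png",w["img"][:,:,::-1])
E
```

```text
t: 15.38
eef_pos: [636.6, 225.6, 331.1]
tcp_rot: [3.139, -0.004, 3.059]
ft_force: [-0.1, -0.1, -3.3]
opening: 0.163
t: 16.0
eef_pos: [637.4, 227.1, 259.5]
tcp_rot: [3.137, 0.002, 3.06]
ft_force: [-0.2, -0.0, -3.9]
opening: 0.164
tcp [637.6 226.7 210. ] now [637.4 227.1 259.5] rpy [1.797e+02 1.000e-01 1.753e+02]
d [-0.    -0.004  0.33 ] r [0.006 0.003 0.001] opening 0.164 F [-0.2 -0.  -3.9] t 16.0
```

View pics/o.png

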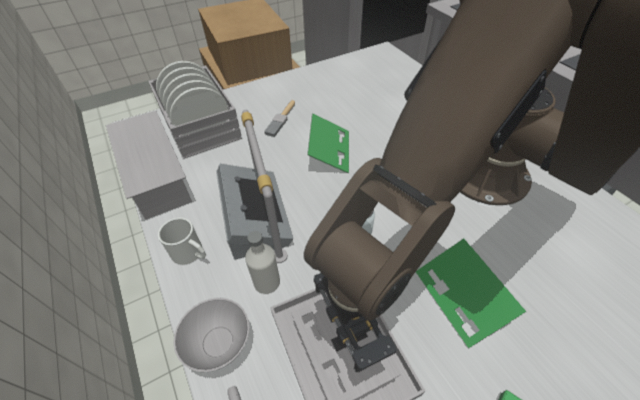

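View pics/ow.png

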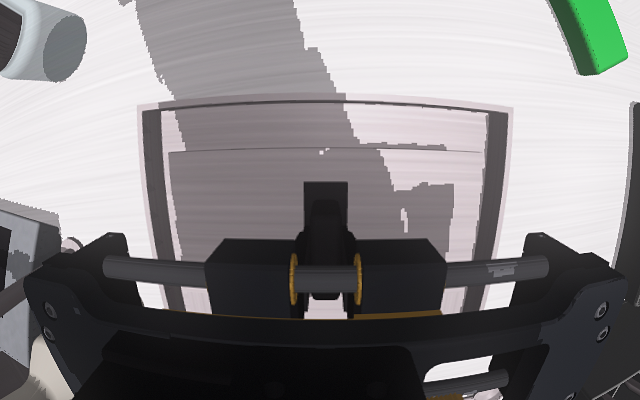

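The plate is inside the tray walls with margin on every side. I'll lower 43 mm, then feel for the floor.

```bash
python3 -m pendant '[{"x":0,"y":0,"z":0.08,"rx":0,"ry":0,"rz":0,"jaw":0},{"x":0,"y":0,"z":0.16,"rx":0,"ry":0,"rz":0,"jaw":0},{"x":0,"y":0,"z":0.22,"rx":0,"ry":0,"rz":0,"jaw":0},{"x":0,"y":0,"z":0.26,"rx":0,"ry":0,"rz":0,"jaw":0},{"x":0,"y":0,"z":0.29,"rx":0,"ry":0,"rz":0,"jaw":0},{"x":0,"y":0,"z":0.29,"rx":0,"ry":0,"rz":0,"jaw":0}]'
```

```text
t: 16.85
eef_pos: [637.3, 227.7, 214.6]
tcp_rot: [3.137, 0.001, 3.06]
ft_force: [0.3, 0.3, -4.4]
opening: 0.164
```

```bash
python3 -m pendant '[{"x":0,"y":0,"z":0.01,"rx":0,"ry":0,"rz":0,"jaw":0},{"x":0,"y":0,"z":0.02,"rx":0,"ry":0,"rz":0,"jaw":0},{"x":0,"y":0,"z":0.02,"rx":0,"ry":0,"rz":0,"jaw":0}]'
```

```text
t: 17.23
eef_pos: [637.2, 227.7, 211.9]
tcp_rot: [3.137, 0.001, 3.06]
ft_force: [-0.4, 0.5, -3.9]
opening: 0.167
```

```bash
python3 -m pendant '[{"x":0,"y":0,"z":0.01,"rx":0,"ry":0,"rz":0,"jaw":0},{"x":0,"y":0,"z":0.01,"rx":0,"ry":0,"rz":0,"jaw":0}]'
```

```text
t: 17.48
eef_pos: [637.3, 227.7, 210.3]
tcp_rot: [3.137, 0.001, 3.06]
ft_force: [-0.0, 0.7, -3.8]
opening: 0.168
```

```bash
python3 -m pendant '[{"x":0,"y":0,"z":0.01,"rx":0,"ry":0,"rz":0,"jaw":0},{"x":0,"y":0,"z":0.01,"rx":0,"ry":0,"rz":0,"jaw":0}]'
```

```text
t: 17.73
eef_pos: [637.3, 227.8, 209.9]
tcp_rot: [3.137, 0.002, 3.06]
ft_force: [-2.8, -0.1, 5.7]
opening: 0.168
```

```bash
python3 -m pendant '[{"x":0,"y":0,"z":0.01,"rx":0,"ry":0,"rz":0,"jaw":0},{"x":0,"y":0,"z":0.01,"rx":0,"ry":0,"rz":0,"jaw":0}]'
```

```text
t: 17.98
eef_pos: [637.2, 227.8, 209.9]
tcp_rot: [3.137, 0.002, 3.06]
ft_force: [-9.0, -2.3, 19.2]
opening: 0.166
```

The floor contact came at TCP z of about 210, as expected. I'll ease off and open.

```bash
python3 -m pendant '[{"x":0,"y":0,"z":-0.014,"rx":0,"ry":0,"rz":0,"jaw":0},{"x":0,"y":0,"z":-0.014,"rx":0,"ry":0,"rz":0,"jaw":0},{"x":0,"y":0,"z":-0.014,"rx":0,"ry":0,"rz":0,"jaw":0.6},{"x":0,"y":0,"z":-0.014,"rx":0,"ry":0,"rz":0,"jaw":0.6},{"x":0,"y":0,"z":-0.014,"rx":0,"ry":0,"rz":0,"jaw":0.6},{"x":0,"y":0,"z":-0.014,"rx":0,"ry":0,"rz":0,"jaw":0.6},{"x":0,"y":0,"z":-0.014,"rx":0,"ry":0,"rz":0,"jaw":0.6}]'
python3 - <<'E'
from h import *
w=env.read_camera("wrist");cv2.imwrite("pics/p.png",w["img"][:,:,::-1])
E
```

```text
t: 18.85
eef_pos: [637.3, 227.7, 209.4]
tcp_rot: [3.137, 0.001, 3.06]
ft_force: [0.0, -0.2, 0.4]
opening: 0.589
```

View pics/p.png

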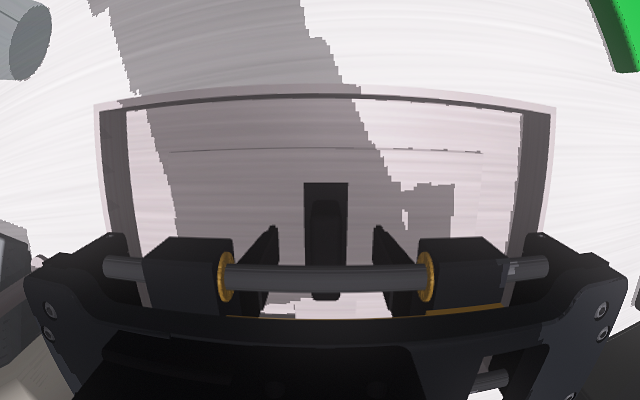

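The jaws are clear of the fin on both sides, so I retract straight up.

```bash
python3 -m pendant '[{"x":0,"y":0,"z":-0.1,"rx":0,"ry":0,"rz":0,"jaw":0.6},{"x":0,"y":0,"z":-0.25,"rx":0,"ry":0,"rz":0,"jaw":0.6},{"x":0,"y":0,"z":-0.5,"rx":0,"ry":0,"rz":0,"jaw":0.6},{"x":0,"y":0,"z":-0.75,"rx":0,"ry":0,"rz":0,"jaw":0.6},{"x":0,"y":0,"z":-1,"rx":0,"ry":0,"rz":0,"jaw":0.6},{"x":0,"y":0,"z":-1,"rx":0,"ry":0,"rz":0,"jaw":0.6},{"x":0,"y":0,"z":-1,"rx":0,"ry":0,"rz":0,"jaw":0.6}]'
python3 - <<'E'
from h import *
w=env.read_camera("wrist");cv2.imwrite("pics/q.png",w["img"][:,:,::-1])
for k,(u,v) in {"c1":(0,0)}.items(): pass
s=env.read_camera("scene");cv2.imwrite("pics/qs.png",s["img"][:,:,::-1])
E
```

```text
t: 19.77
eef_pos: [636.7, 226.9, 359.5]
tcp_rot: [3.137, 0.001, 3.06]
ft_force: [0.1, 0.3, -0.7]
opening: 0.598
```

View pics/q.png

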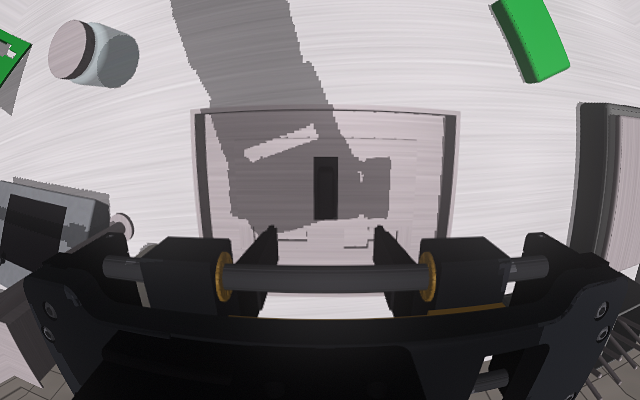

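View pics/qs.png

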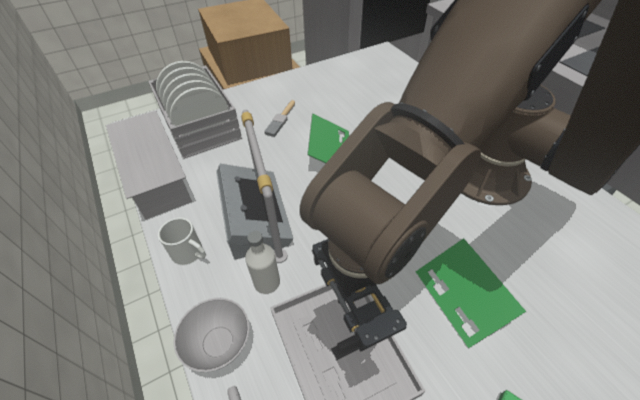

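The cover lies flat in the tray with the fin up (wrist 326,188). The bottle and jar stand upright, and the arm is clear.

Run:
```python
from h import *
w=env.read_camera("wrist")
p=[onz(w,u,v,12,True) for u,v in((314,157),(338,157),(313,219),(338,219))];m=np.mean(p,0);print("foot centre",m.round(1),"off tray centre (cover)",(m[:2]+[15,-1.2]-[652.5,225.5]).round(1))
e=[onz(w,u,v,10,True) for u,v in((236,138),(417,139))];print("lo edge",np.round(e,1), np.linalg.norm(e[0]-e[1]))
s=env.state();print(s["ft_force"],np.abs(s["qvel"]).max(),s["t"])
env.job_done()
```

```text
foot centre [636.7 228.1  12. ] off tray centre (cover) [-0.8  1.4]
lo edge [[572.6 135.7  10. ]
 [589.6 331.8  10. ]] 196.8688397127673
[-0.77890371 -0.19498816 -0.28492662] 0.0020269371804447567 19.925
the job is handed in; nothing more can be done
```

The cover is off the studs and lying in the wash tray, and I handed the job in at about 20 s of the 64 s allowed. `job_done` gives no verdict, so what follows rests on my own checks.

**What I did:** I gripped the fin square to the deck, coming in under the pipe, and slid the cover about 36 mm until it met the stop at about 13 N. I came back 10 mm, lifted it square off the deck and moved it out toward the robot. I then levelled it, carried it high between the bottle and the jar, and set it down. After easing off the push on the tray floor, I opened the jaws and backed straight up.

**Last checks:**
- **Position:** the cover lies flat with the handle up, about 2 mm from the tray's centre. The limit is 80 mm.
- **Bottle and jar:** both stand upright.
- **Robot:** nothing touches it; the wrist force was within 1 N of zero and the arm was still.
- **Floor contact:** it came at the expected height. The push peaked at about 21 N before I eased off.

**What disagreed:**
- **Heights:** my rough triangulated heights for the studs and the tray rim were off by 4 to 10 mm from the given ones. A few corner points were worse and I did not use them.
- **Handle foot:** the handle has a foot wider than the 16 mm fin, which the description does not mention. I gripped the fin about 12 mm above its middle to keep the fingertips clear.
- **Bad call:** the first pendant call was refused because I had left out fields. Nothing moved.

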